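Tighten the recessed gland nut in the green pump housing

ROBOT

A 6-joint arm with a two-finger parallel gripper is mounted at the origin on the work surface. World frame = base frame: x ahead of the robot, y to its left, z up, the work surface at z = 0. Lengths are in m, angles in rad, forces in N, time in s.
With the tool pointing down it reaches from about 0.35 to 0.975 m from the base axis. Payload 4.9 kg.
Tool frame: the origin (TCP) lies at the very end of the fingers, on their centre line; the grasp point (between the pads) lies 19 mm behind it (ctrl.pinch_z is the distance from the TCP to the grasp point, in m); z points along the fingers, y is the direction in which the jaws open and shut (so a half turn about z gives the same grasp; the last joint's range is limited). The gripper opens to 85 mm and grips with 20 to 120 N. Pads are 22 mm wide; open, the fingers measure 114 mm over their backs; the gripper's body (76 mm by 85 mm) begins 54 mm behind the grasp point. The pads swing forward as they close: fully open they stand 13 mm farther back than shut.
Start: joints at [-1.327, 0.053, 1.613, -0, 1.476, -0.119], TCP at [0.222, -0.584, 0.231] pointing down, gripper open.
Joint ranges: [-3.01, 3.01], [-1.01, 2.22], [0.06, 2.58], [-1.02, 4.17], [0.09, 2.62], [-3.14, 3.14]. Speed limits (rad/s): [2.57, 2.57, 3.14, 3.14, 3.14, 3.14].

INTERFACE

Orientations are given as a rotation vector (axis times angle).
In Python, from station import ctrl gives the robot as it stands.
- The arm moves only by the tool carry_out, never from a script. Its argument "series" is a list of rows, each a list of 7 numbers: the shift along the world's x, y, z each as a share of 0.025 m, from -1 to 1, then the turn, a rotation vector about the world's x, y, z each as a share of 0.1 rad, from -1 to 1, then the opening, from 0 (shut) to 1 (fully open). A call has 1 to 12 rows; each row shifts and turns the commanded pose from where the row before left it; what a row does not reach is not made up. A row lasts 1/10 s, in which the tool goes at most 50 mm and 8.59 degrees, less where a joint would pass 70% of its speed; a pose out of reach is approached as far as the arm can. A call with a number of a shift or a turn outside -1 to 1 is refused whole. A call with a gripper value outside its range is refused whole. The fingers move at their own pace and stop on an object; "grip_force" is the grip in N (left out, the last holds). Time passes only in rows, so rows that do not move let the fingers close. It gives the time, the measured TCP pose, the force and the opening at its end, in the units of the state.
- ctrl.get_obs(): the state, without advancing time (a new reading comes with each control period).
- ctrl.get_image(name): name is "scene" or "top"; returns a dict with "frame" (420x560x3 uint8, blue, green, red), "fx", "fy", "cx", "cy" (pixels), "R" (3x3) and "t" (3): a world point X has camera coordinates R X + t. Camera axes: x right, y down, z forward; pixel columns grow to the right and rows downward; lengths in m; the calibration is good to about 2 mm. A picture is of the moment at which its call begins. There is no depth.
- ctrl.finish_job(): hands the job in, once; it reports no verdict.
Trained networks look in a picture, given as the dict that the camera call returned (one of the last four; its "shot" number tells which), for a name from the list of things; names that differ only in an ending like _2 or _b are one class to them, and where a whole thing is asked for, a point or a joint stands for the part that bears it (a point fixed in the world has none). Each returns a list of dicts, best first, with "p" (0 to 1); they miss things now and then, are a little off and sometimes report something else, mostly with a low value. They report only what shows in the picture. A call takes as long as a camera call. They do not tell look-alikes from the thing itself.
- ctrl.trace(picture, name): "mask" (420x560 bool, what is visible of it) and "rect" ([left, top, width, height] as shares, 0 to 1, of the picture: columns of its width, rows of its height, round what is visible of it).
- ctrl.mark_of(picture, name): "position" ([column, row] as shares, 0 to 1, of the picture: columns of its width, rows of its height: a listed point, or the origin of a listed thing).
The state is a dict: "t": time; "q": joint angles; "dq": joint speeds; "effort": joint torques, N m; "tool_pos": TCP position; "tool_rot": TCP orientation; "contact_force": force on the tool from outside, world axes, zero at the start; "wrist_torque": the same for the moment, N m; "opening": finger opening in m.
Only numpy, scipy, OpenCV 4.12 (cv2) and the standard library are available. Lean on these libraries where they do the work, as an engineer would, in place of code of your own. Each camera call takes 0.05 s, during which the arm holds its last target.

TASK

Tighten the nut at the bottom of the green pump housing's deep bore: turn the red T-handle of the socket extension that stands in it clockwise, seen from above, until the handle bar lies along the line of the two yellow marks on the housing. Then let go, leaving the extension standing fully down on its nut. Leave the extension in the blue housing as it is.

Things in the scene. Friction and masses are not known exactly. Their poses are not given: they have to be found in the camera images.
- green_handle (a point): Centre of the red T-bar of the extension in the green housing: 110 mm long (x), 14 wide (y), 16 high (z up), on the bore axis, 160 mm above the bench, 50 above the rim; 14 mm shank below. Loose, 0.2 to 0.45 kg, its socket 14 mm deep over the nut with 4 degrees of play each way. Turning takes 0.12 N m. The bar starts 49 to 75 degrees anticlockwise of the marks (from above).
- green_marks (a point): Centre of the bore mouth of the green pump housing, at the rim. Round fixed casting 96 mm wide, 110 mm high, on a 140 mm flange; bore 46 mm wide, 98 mm deep. Two yellow lines, 9 mm wide, run out along its +x and -x over rim, side and flange. x: along the marks, level; z up. A side port, without marks, points to +y.
- green_nut_top (a point): Centre of the top of the 20 mm square brass nut at the bottom of the green bore, 28 mm above the bench. x: along the handle bar at the start; z up. It turns only clockwise from its start, by up to 126 degrees, and stays where it is left.
- blue_handle_end (a point): One end of the red T-bar of the other extension, in the blue pump housing, 55 mm from its bore axis and 160 mm above the bench (x: outward along the bar). Housing and extension have the same form and size as the green ones. Leave it alone.
Mind the look-alikes: they are no part of the job. Of the things shaped like the part that bears green_marks, the green one is meant. What is shaped like the part that bears green_handle but pink is not meant.

How it is judged:
At the end, for the whole second after the job is handed in: The green housing's handle bar lies within 12 degrees of the line of its yellow marks and the nut below within 17 degrees of it (a quarter turn on or off does not count); the extension still stands on the nut, not raised more than 6 mm, within 15 mm of the bore axis and 10 degrees of upright (angle between the x axis of green_handle and the x axis of green_marks, either way round below 0.22 rad and angle between the x axis of green_nut_top and the x axis of green_marks, either way round below 0.3 rad and z of green_handle in the frame of green_marks below 0.056 m and horizontal distance between green_handle and green_marks below 0.015 m and angle between green_handle's own z axis and vertical below 0.17 rad); the robot touches nothing.
It fails at once if The extension in the blue housing is turned or shifted (the end of its bar moves more than 20 mm) (distance of blue_handle_end from where it was at the start of the episode above 0.02 m).
It also fails if it takes over 35 s, if anything falls off the work surface, if the arm or the gripper's body presses on something with over 40 N, if the wrist force passes 120 N, or if a joint passes its speed limit or range.

## Working session

There is one attempt and no reset: what is moved stays moved. The work goes in short steps, Python scripts to look and compute and a tool call to move; the robot and the scene stay as the last step left them, time stands still between calls to the robot, and variables do not carry over. Pictures are saved under pics/ and viewed, and the job is handed in when it is done.

Besides the shell and the picture viewer there is one more tool, called after ">>>" as name([rows], argument=value, ...), one row to a line, values as JSON. carry_out: Moves the arm, as the interface text tells. Shift numbers are shares of 0.025 m and turn numbers shares of 0.1 rad, none past 1 either way. Its arguments: {"type":"object","properties":{"series":{"type":"array"},"grip_force":{"type":"number"}},"required":["series"]}

```bash
mkdir -p pics; ls; cat > h.py <<'E'
import numpy as np, cv2
from station import ctrl
def ray(im,u,v):
    R=np.array(im["R"]);t=np.array(im["t"])
    d=R.T@np.array([(u-im["cx"])/im["fx"],(v-im["cy"])/im["fy"],1]);return -R.T@t,d
def atz(im,u,v,z):
    o,d=ray(im,u,v);return o+d*(z-o[2])/d[2]
def proj(im,X):
    c=np.array(im["R"])@np.array(X)+np.array(im["t"]);return im["cx"]+im["fx"]*c[0]/c[2],im["cy"]+im["fy"]*c[1]/c[2]
E
python3 - <<'E'
from h import *
for n in ["scene","top"]:
    im=ctrl.get_image(n);cv2.imwrite(f"pics/{n}0.png",im["frame"])
    o,_=ray(im,0,0);print(n,o)
    for k,z in [("green_handle",.16),("green_marks",.11),("blue_handle_end",.16)]:
        for r in ctrl.mark_of(im,k)[:4]:
            u,v=r["position"][0]*560,r["position"][1]*420
            print(k,r["p"],round(u),round(v),atz(im,u,v,z).round(3))
E
```

```text
pics
scene [1.30697519 0.1699426  0.65395824]
green_handle 0.93 276 193 [ 0.558 -0.019  0.16 ]
green_handle 0.77 204 183 [ 0.551 -0.185  0.16 ]
green_handle 0.46 377 222 [0.613 0.196 0.16 ]
green_marks 0.96 151 248 [ 0.729 -0.23   0.11 ]
green_marks 0.92 207 203 [ 0.556 -0.182  0.11 ]
green_marks 0.57 231 165 [ 0.374 -0.186  0.11 ]
blue_handle_end 0.76 377 218 [0.6   0.196 0.16 ]
top [0.44338889 0.01755086 1.22052305]
green_handle 0.88 392 202 [ 0.545 -0.191  0.16 ]
green_handle 0.73 306 201 [ 0.546 -0.024  0.16 ]
green_marks 0.96 406 118 [ 0.725 -0.233  0.11 ]
green_marks 0.84 383 201 [ 0.551 -0.182  0.11 ]
green_marks 0.58 397 297 [ 0.358 -0.208  0.11 ]
blue_handle_end 0.65 196 167 [0.611 0.193 0.16 ]
```

View pics/scene0.png

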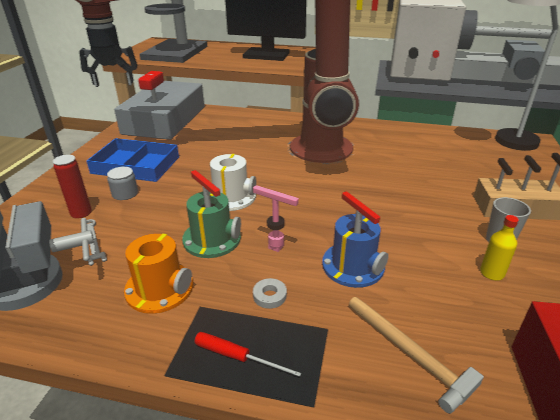

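View pics/top0.png

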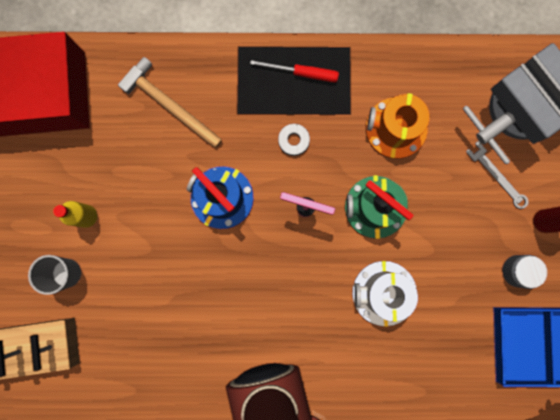

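The green housing is at about (383,201) in the top view and (207,203) in the scene view, with its red bar over it. The pink stand is the look-alike at (306,201) in the top view, and the blue housing is at (222,195).

```bash
python3 - <<'E'
from h import *
T=ctrl.get_image("top");S=ctrl.get_image("scene")
def bar(im,c,r,nm):
    hsv=cv2.cvtColor(im["frame"],cv2.COLOR_BGR2HSV)
    H,s,v=hsv[...,0],hsv[...,1],hsv[...,2]
    red=((H<5)|(H>174))&(s>180)&(v>110)
    yel=(H>24)&(H<34)&(s>130)&(v>120)
    m=np.zeros(H.shape,bool);m[c[1]-r:c[1]+r,c[0]-r:c[0]+r]=1
    for n,k in(("red",red&m),("yel",yel&m)):
        y,x=np.nonzero(k);p=np.c_[x,y].astype(float)
        if n=="red":
            mu=p.mean(0);w,V=np.linalg.eigh(np.cov(p.T));d=V[:,1]
            q=(p-mu)@d;a,b=mu+d*q.min(),mu+d*q.max()
            A,B=atz(im,*a,.168),atz(im,*b,.168)
            e=B-A;print(nm,"bar",len(p),A.round(3),B.round(3),((A+B)/2).round(3),"len",np.linalg.norm(e).round(3),"ang",np.degrees(np.arctan2(e[1],e[0])).round(1))
        else:
            nl,l,st,ce=cv2.connectedComponentsWithStats(k.astype(np.uint8))
            for i in range(1,nl):
                if st[i,4]>3: print(nm,"yel",st[i,4],ce[i].round(1),"z110",atz(im,*ce[i],.11).round(3),"z12",atz(im,*ce[i],.012).round(3))
bar(T,(383,203),36,"top");bar(S,(208,205),45,"scene")
c=T["frame"][160:250,335:430];cv2.imwrite("pics/tz.png",cv2.resize(c,None,fx=6,fy=6,interpolation=cv2.INTER_CUBIC))
c=S["frame"][160:260,165:260];cv2.imwrite("pics/sz.png",cv2.resize(c,None,fx=6,fy=6,interpolation=cv2.INTER_CUBIC))
E
```

```text
top bar 392 [ 0.515 -0.226  0.168] [ 0.582 -0.142  0.168] [ 0.548 -0.184  0.168] len 0.107 ang 51.1
top yel 21 [375.1 177.9] z110 [ 0.599 -0.167  0.11 ] z12 [ 0.613 -0.183  0.012]
top yel 44 [383.5 184.3] z110 [ 0.586 -0.184  0.11 ] z12 [ 0.598 -0.202  0.012]
top yel 57 [384.8 220.4] z110 [ 0.512 -0.186  0.11 ] z12 [ 0.518 -0.204  0.012]
scene bar 247 [ 0.599 -0.132  0.168] [ 0.521 -0.226  0.168] [ 0.56  -0.179  0.168] len 0.122 ang -129.7
scene yel 14 [223.2 168.1] z110 [ 0.394 -0.2    0.11 ] z12 [ 0.23  -0.267  0.012]
scene yel 5 [211.2 194.4] z110 [ 0.52  -0.185  0.11 ] z12 [ 0.378 -0.249  0.012]
scene yel 29 [201.2 210.1] z110 [ 0.585 -0.184  0.11 ] z12 [ 0.455 -0.247  0.012]
scene yel 9 [163.8 235.1] z110 [ 0.686 -0.224  0.11 ] z12 [ 0.575 -0.295  0.012]
scene yel 10 [203.7 248.2] z110 [ 0.707 -0.129  0.11 ] z12 [ 0.599 -0.183  0.012]
```

View pics/tz.png

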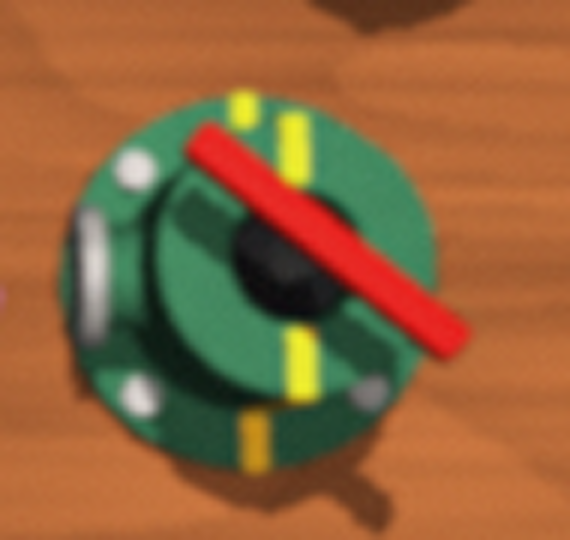

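View pics/sz.png

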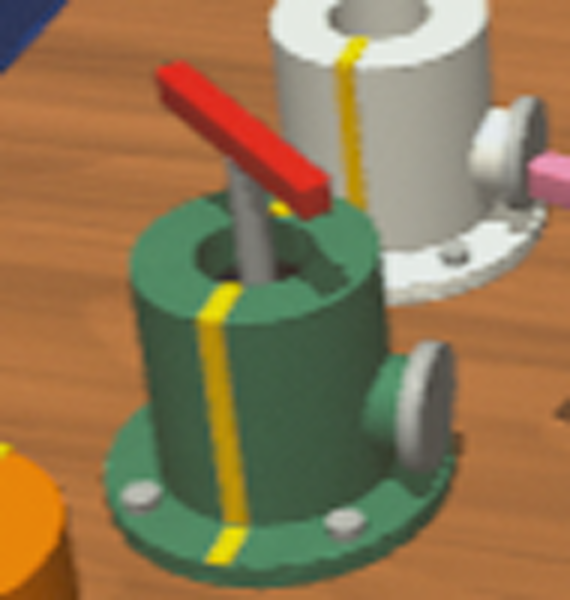

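```bash
python3 - <<'E'
from h import *
from scipy.spatial.transform import Rotation as Ro
o=ctrl.get_obs();print({k:np.round(v,3) for k,v in o.items()})
M=Ro.from_rotvec(o["tool_rot"]).as_matrix();print(M.round(3),"yaw of tool y",np.degrees(np.arctan2(M[1,1],M[0,1])))
T=ctrl.get_image("top")
print(atz(T,375.1,177.9,.012),atz(T,377.5,233.3,.012))
g=T["frame"][235:262,350:420]
for e in np.linspace(0,0,1):
    pass
print(ctrl.pinch_z)
E
```

```text
{'t': np.float64(0.5), 'q': array([-1.327,  0.053,  1.613, -0.   ,  1.476, -0.119]), 'dq': array([ 0.001, -0.   , -0.002,  0.   , -0.   , -0.   ]), 'effort': array([-0.0000e+00, -3.9322e+01, -3.7002e+01, -0.0000e+00,  1.0000e-03,
        0.0000e+00]), 'tool_pos': array([ 0.222, -0.584,  0.231]), 'tool_rot': array([-3.09 , -0.567,  0.   ]), 'contact_force': array([-0.637, -0.232, -0.159]), 'wrist_torque': array([-0.006, -0.001,  0.048]), 'opening': np.float64(0.086)}
[[ 0.935  0.355 -0.   ]
 [ 0.355 -0.935  0.   ]
 [-0.    -0.    -1.   ]] yaw of tool y -69.21302832863078
[ 0.61270177 -0.18310986  0.012     ] [ 0.48930643 -0.18698305  0.012     ]
0.0187
```

>>> carry_out([
  [0.82,1,0,0,0,0.33,1],
  [0.82,1,0,0,0,0.33,1],
  [0.82,1,0,0,0,0.33,1],
  [0.82,1,0,0,0,0.33,1],
  [0.82,1,0,0,0,0.33,1],
  [0.82,1,0,0,0,0.33,1],
  [0.82,1,0,0,0,0.33,1],
  [0.82,1,0,0,0,0.33,1],
  [0.82,1,0,0,0,0.33,1],
  [0.82,1,0,0,0,0.33,1],
  [0.82,1,0,0,0,0.33,1],
  [0.82,1,0,0,0,0.33,1],
])

```text
t: 1.75
tool_pos: [0.4685, -0.2832, 0.2315]
tool_rot: [2.917, 1.165, 0.0]
contact_force: [-0.4, -0.4, -0.0]
opening: 0.0856
```

>>> carry_out([
  [0.82,1,0,0,0,0.33,1],
  [0.82,1,0,0,0,0.33,1],
  [0.82,1,0,0,0,0.33,1],
  [0.8,1,0,0,0,0.33,1],
  [0,0,0,0,0,0,1],
  [0,0,0,0,0,0,1],
])

```text
t: 2.35
tool_pos: [0.5494, -0.184, 0.2313]
tool_rot: [2.834, 1.355, -0.001]
contact_force: [-0.4, -0.0, 1.0]
opening: 0.0857
```

```bash
cat >> h.py <<'E'
from scipy.spatial.transform import Rotation as Ro
def st():
    o=ctrl.get_obs();M=Ro.from_rotvec(o["tool_rot"]).as_matrix()
    print(round(float(o["t"]),2),np.round(o["tool_pos"],4),"yaw",np.degrees(np.arctan2(M[1,1],M[0,1])).round(2),"tz",M[:,2].round(3),"F",np.round(o["contact_force"],1),"T",np.round(o["wrist_torque"],2),"op",np.round(o["opening"],4))
E
python3 - <<'E'
from h import *
st()
S=ctrl.get_image("scene");cv2.imwrite("pics/s1.png",cv2.resize(S["frame"][100:280,120:340],None,fx=3,fy=3))
E
```

```text
2.35 [ 0.5494 -0.184   0.2313] yaw -38.9 tz [-0. -0. -1.] F [-0.4 -0.   1. ] T [ 0.02  0.   -0.03] op 0.0857
```

View pics/s1.png

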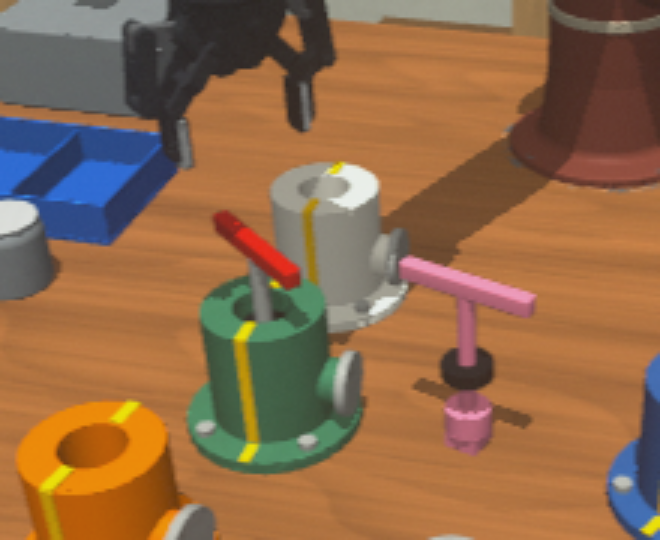

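The open fingers straddle the bar at about (255,250) in this crop, and nothing else is close. I'll lower and close.

>>> carry_out([
  [0,0,-0.9,0,0,0,1],
  [0,0,-0.9,0,0,0,1],
  [0,0,-0.9,0,0,0,1],
  [0,0,-0.9,0,0,0,1],
  [0,0,0,0,0,0,1],
  [0,0,0,0,0,0,0.3],
  [0,0,0,0,0,0,0],
  [0,0,0,0,0,0,0],
  [0,0,0,0,0,0,0],
  [0,0,0,0,0,0,0],
], grip_force=60)

```text
t: 3.4
tool_pos: [0.5496, -0.1844, 0.1422]
tool_rot: [2.834, 1.353, 0.001]
contact_force: [-3.8, 2.3, 12.0]
opening: 0.013
```

```bash
python3 - <<'E'
from h import *
st()
S=ctrl.get_image("scene");cv2.imwrite("pics/s2.png",cv2.resize(S["frame"][100:280,120:340],None,fx=3,fy=3))
E
```

```text
3.4 [ 0.5496 -0.1844  0.1422] yaw -38.96 tz [ 0.001 -0.    -1.   ] F [-3.8  2.3 12. ] T [ 0.35  0.44 -0.01] op 0.013
```

View pics/s2.png

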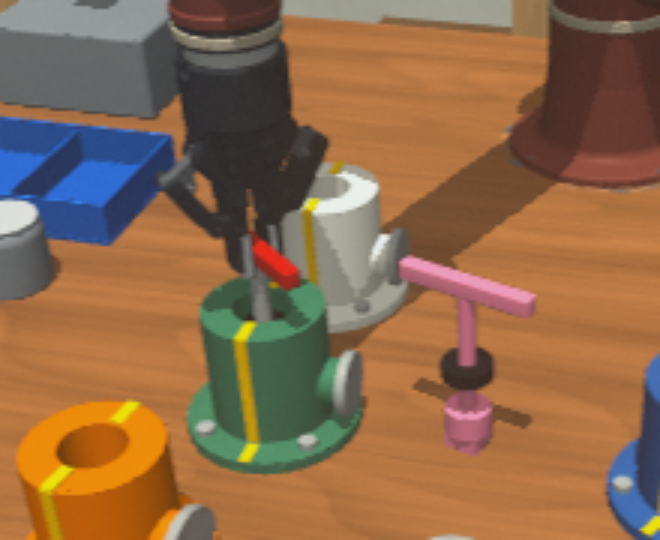

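>>> carry_out([
  [0,0,0,0,0,-0.6,0],
  [0,0,0,0,0,-0.6,0],
  [0,0,0,0,0,-0.6,0],
  [0,0,0,0,0,-0.6,0],
  [0,0,0,0,0,-0.6,0],
  [0,0,0,0,0,-0.6,0],
])

```text
t: 4.05
tool_pos: [0.5496, -0.1844, 0.1423]
tool_rot: [3.032, 0.821, 0.001]
contact_force: [-0.4, 0.4, 3.7]
opening: 0.0133
```

```bash
python3 - <<'E'
from h import *
st()
S=ctrl.get_image("scene");cv2.imwrite("pics/s3.png",cv2.resize(S["frame"][100:280,120:340],None,fx=3,fy=3))
E
```

```text
4.05 [ 0.5496 -0.1844  0.1423] yaw -59.69 tz [ 0.001 -0.001 -1.   ] F [-0.4  0.4  3.7] T [0.02 0.25 0.09] op 0.0133
```

View pics/s3.png

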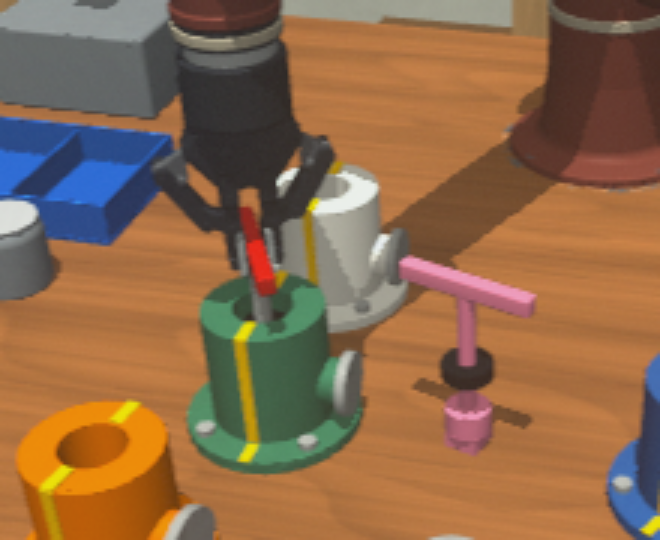

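>>> carry_out([
  [0,0,0,0,0,-0.66,0],
  [0,0,0,0,0,-0.66,0],
  [0,0,0,0,0,-0.66,0],
  [0,0,0,0,0,-0.66,0],
  [0,0,0,0,0,-0.66,0],
  [0,0,0,0,0,-0.66,0],
  [0,0,0,0,0,-0.66,0],
  [0,0,0,0,0,-0.66,0],
  [0,0,0,0,0,0,0],
  [0,0,0,0,0,0,0],
])

```text
t: 5.1
tool_pos: [0.5496, -0.1844, 0.1423]
tool_rot: [3.141, 0.008, 0.001]
contact_force: [-1.7, -0.0, 5.4]
opening: 0.0131
```

```bash
python3 - <<'E'
from h import *
st()
S=ctrl.get_image("scene");cv2.imwrite("pics/s4.png",cv2.resize(S["frame"][100:280,120:340],None,fx=3,fy=3))
E
```

```text
5.1 [ 0.5496 -0.1844  0.1423] yaw -89.72 tz [ 0.001 -0.    -1.   ] F [-1.7 -0.   5.4] T [ 0.13  0.38 -0.06] op 0.0131
```

View pics/s4.png

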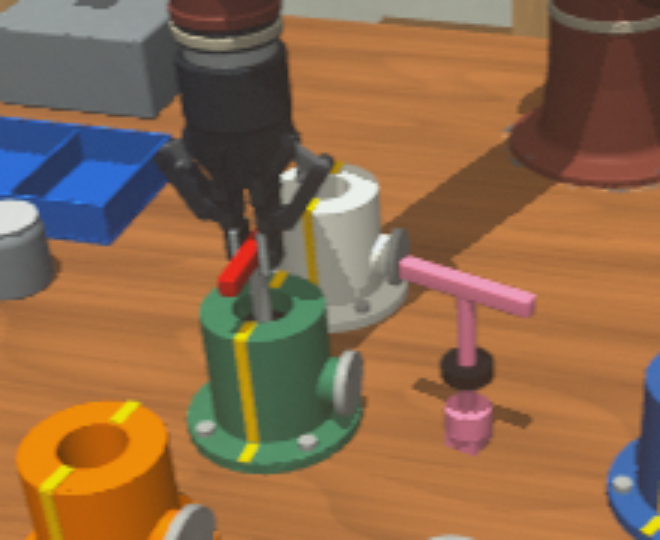

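The bar now lies along the marks. I'll open and lift straight up.

>>> carry_out([
  [0,0,0,0,0,0,0.3],
  [0,0,0,0,0,0,0.6],
  [0,0,0,0,0,0,1],
  [0,0,0,0,0,0,1],
  [0,0,0,0,0,0,1],
  [0,0,0,0,0,0,1],
])

```text
t: 5.75
tool_pos: [0.5493, -0.1843, 0.1412]
tool_rot: [-3.142, -0.005, 0.0]
contact_force: [0.7, 0.2, 0.1]
opening: 0.086
```

>>> carry_out([
  [0,0,0.5,0,0,0,1],
  [0,0,1,0,0,0,1],
  [0,0,1,0,0,0,1],
  [0,0,1,0,0,0,1],
  [-1,-0.5,0.5,0,0,0,1],
  [-1,-1,0,0,0,0,1],
  [-1,-1,0,0,0,0,1],
  [-1,-1,0,0,0,0,1],
  [-1,-1,0,0,0,0,1],
  [-1,-1,0,0,0,0,1],
  [0,-1,0,0,0,0,1],
  [0,0,0,0,0,0,1],
])

```text
t: 6.95
tool_pos: [0.3986, -0.3492, 0.2426]
tool_rot: [3.14, -0.001, 0.001]
contact_force: [-0.3, 0.5, 0.2]
opening: 0.0851
```

```bash
python3 - <<'E'
from h import *
st()
S=ctrl.get_image("scene");T=ctrl.get_image("top")
a=cv2.resize(S["frame"][120:270,120:320],None,fx=2,fy=3*.8333);
cv2.imwrite("pics/s5.png",cv2.resize(S["frame"][130:270,130:300],None,fx=4,fy=4));cv2.imwrite("pics/t5.png",cv2.resize(T["frame"][150:260,330:440],None,fx=5,fy=5))
for im,c,r in((T,(383,203),36),(S,(208,205),45)):
    hsv=cv2.cvtColor(im["frame"],cv2.COLOR_BGR2HSV);H,s,v=hsv[...,0],hsv[...,1],hsv[...,2]
    k=((H<5)|(H>174))&(s>180)&(v>110);m=np.zeros(H.shape,bool);m[c[1]-r:c[1]+r,c[0]-r:c[0]+r]=1
    y,x=np.nonzero(k&m);p=np.c_[x,y].astype(float);mu=p.mean(0);w,V=np.linalg.eigh(np.cov(p.T));d=V[:,1];q=(p-mu)@d
    A,B=atz(im,*(mu+d*q.min()),.166),atz(im,*(mu+d*q.max()),.166);e=B-A
    print(len(p),A.round(3),B.round(3),((A+B)/2).round(3),np.linalg.norm(e).round(3),np.degrees(np.arctan2(e[1],e[0])).round(1))
E
```

```text
6.95 [ 0.3986 -0.3492  0.2426] yaw -90.04 tz [ 0.001 -0.002 -1.   ] F [-0.3  0.5  0.2] T [ 0.05  0.01 -0.02] op 0.0851
399 [ 0.603 -0.184  0.166] [ 0.494 -0.185  0.166] [ 0.548 -0.184  0.166] 0.109 -179.5
190 [ 0.494 -0.185  0.166] [ 0.618 -0.181  0.166] [ 0.556 -0.183  0.166] 0.124 2.0
```

View pics/s5.png

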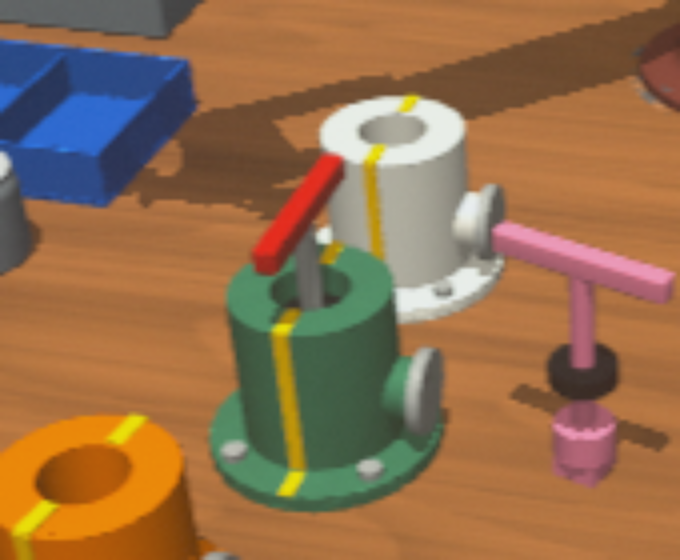

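View pics/t5.png

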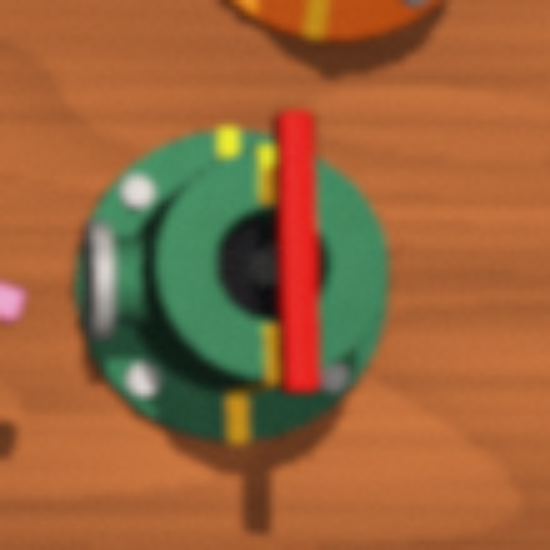

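```bash
python3 - <<'E'
from h import *
S=ctrl.get_image("scene")
im=S["frame"];hsv=cv2.cvtColor(im,cv2.COLOR_BGR2HSV);H,s,v=hsv[...,0],hsv[...,1],hsv[...,2]
k=((H<6)|(H>172))&(s>150)&(v>70);m=np.zeros(H.shape,bool);m[160:250,163:253]=1;k&=m
best=[]
for dz in np.arange(-.006,.013,.001):
  for dx in np.arange(-.006,.007,.002):
    a=np.radians(1);c,q=np.cos(a),np.sin(a)
    P=[proj(S,[.5485+dx+c*x-q*y,-.184+q*x+c*y,.16+dz+z]) for x in(-.055,.055) for y in(-.007,.007) for z in(-.008,.008)]
    h=cv2.convexHull(np.array(P,np.float32));M=np.zeros(H.shape,np.uint8)
    cv2.fillConvexPoly(M,np.round(h*16).astype(np.int32),1,shift=4);M=M>0
    best.append(((M&k).sum()/(M|k).sum(),round(dz,3),round(dx,3)))
print(sorted(best)[::-1][:8])
E
```

```text
[(np.float64(0.7011173184357542), np.float64(0.003), np.float64(-0.002)), (np.float64(0.7011173184357542), np.float64(-0.002), np.float64(-0.002)), (np.float64(0.7), np.float64(0.002), np.float64(0.002)), (np.float64(0.7), np.float64(0.0), np.float64(-0.002)), (np.float64(0.6974789915966386), np.float64(-0.002), np.float64(-0.006)), (np.float64(0.6961325966850829), np.float64(0.003), np.float64(0.004)), (np.float64(0.6961325966850829), np.float64(-0.002), np.float64(0.004)), (np.float64(0.6952908587257618), np.float64(0.002), np.float64(-0.004))]
```

```bash
python3 -c "
from h import *
st();print(ctrl.finish_job())"
```

```text
7.1 [ 0.3995 -0.3465  0.2419] yaw -89.83 tz [ 0. -0. -1.] F [ 0.2 -0.1 -0.4] T [-0.01  0.   -0.03] op 0.0854
the job is handed in; nothing more can be done
None
```

I turned the green housing's T-handle about 51° clockwise, let go, backed the arm away and handed the job in at 7.1 s.

What the last checks showed:
- **Bar angle:** The bar lies at about 0.5° in the top view and 2.0° in the scene view. The yellow marks measured about 1.7°, so the bar is within about 2° of them (12° allowed).
- **Position:** The bar centre is within about 2 mm of the bore centre in the top view. The scene view put it about 7 mm off along x, with the bar 14 mm too long, so I gave that view less weight.
- **Height:** Fitting the bar's outline in the scene view put it at its nominal 160 mm, give or take about 3 mm. The fit was coarse (overlap about 0.7), but nothing suggested the extension had risen.
- **Contact:** The tool read about 0 N with the gripper open and clear of everything.
- **Nut:** It can't be seen directly, so its angle is inferred. The bar was turned with a light downward press, and the socket's 4° play puts the nut within about 6° of the marks (17° allowed). The wrist torque readings were too small and noisy to confirm it: 0.09 N m during the turn against the stated 0.12.
- **Blue housing:** The arm never went near it. I didn't measure it again at the end.

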